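Lock the card terminal on its swivel stand

ROBOT

A 6-joint arm with a two-finger parallel gripper is mounted at the origin on the work surface. World frame = base frame: x ahead of the robot, y to its left, z up, the work surface at z = 0. Lengths are in m, angles in degrees, forces in N, time in s.
With the tool pointing down it reaches from about 0.275 to 0.725 m from the base axis. Payload 15.9 kg.
Tool frame: the origin (TCP) lies at the centre of the arm's flange, where the gripper is bolted on; the fingertips stand manip.finger_overhang ahead of it and the grasp point (between the pads) lies 155 mm ahead of it (manip.finger_overhang is the distance from the TCP to the fingertips, in m); z points along the fingers, y is the line along which they close (so a half turn about z gives the same grasp; the last joint's range is limited). The gripper opens to 85 mm and grips with 20 to 120 N. Pads are 22 mm wide; open, the fingers measure 114 mm over their backs; the gripper's body (76 mm by 85 mm) begins 54 mm behind the grasp point. The pads swing forward as they close: fully open they stand 13 mm farther back than shut.
Start: joints at [69.729, 12.198, -1.971, 75.831, 0, 90], TCP at [0.173, 0.469, 0.405] pointing down, gripper open.
Joint ranges: [-170.91, 170.91], [-42.67, 98.43], [-65.05, 77.54], [-120.47, 116.71], [-90, 82.35], [-180, 180]. Speed limits (degrees/s): [108.29, 108.29, 136.94, 147.25, 180, 180].

INTERFACE

Orientations are given as [roll, pitch, yaw] about the fixed x, y, z axes, in that order (R = Rz(yaw) Ry(pitch) Rx(roll)).
In Python, from plant import manip gives the robot as it stands.
- The arm moves only by the tool jog_arm, never from a script. Its argument "increments" is a list of rows, each a list of 3 entries, a list of its own where there are three numbers: the gripper's target within -1 to 1 (shut at 1, half-way at 0, fully open at -1), then the shift along the tool's x, y, z in m, then the turn about the tool's z in rad. A call has 1 to 20 rows; each row shifts and turns the commanded pose from where the row before left it, along the tool's axes as they then stand; what a row does not reach is not made up. A row lasts 1/10 s, in which the tool goes at most 50 mm and 8.59 degrees, less where a joint would pass 70% of its speed; a pose out of reach is approached as far as the arm can. A call is refused whole if a number of a shift passes 0.05 or a number of a turn 0.15, either way. A call with a gripper value outside its range is refused whole. The fingers move at their own pace and stop on an object; the grip force is fixed at half the most. Time passes only in rows, so rows that do not move let the fingers close. It gives the time, the measured TCP pose, the force, the opening and the grip force at its end, in the units of the state.
- manip.state(): the state, without advancing time (a new reading comes with each control period).
- manip.snapshot(name): name is "scene" or "top" or "wrist"; returns the picture (420x560x3 uint8, red, green, blue); there is no depth.
- manip.camera_info(name): a dict with "camera_matrix" (3x3 intrinsics, pixels), "position" and "rotation" of the camera in the world; the wrist camera has in their place "hand_eye" (4x4, takes a point from camera to tool coordinates, whose origin is the TCP and whose axes are the flange's). Camera axes: x right, y down, z forward; pixel columns grow to the right and rows downward; lengths in m; the calibration is good to about 2 mm. A picture is of the moment at which its call begins: read the wrist's pose just before it. camera_info takes no time and is no camera call.
- manip.close_job(): hands the job in; it is judged then, once.
The state is a dict: "clock": time; "joint_pos": joint angles; "joint_velocities": joint speeds; "joint_torque": joint torques, N m; "ee_pos": TCP position; "orientation": TCP orientation; "contact_force": force on the tool from outside, world axes, zero at the start; "wrist_torque": the same for the moment, N m; "opening": finger opening in m; "finger_force": force on a finger pad.
Only numpy, scipy, OpenCV 4.12 (cv2) and the standard library are available. Lean on these libraries where they do the work, as an engineer would, in place of code of your own. Each camera call takes 0.05 s, during which the arm holds its last target. There are 200 camera calls.

TASK

The card terminal has been left swung round on its security stand: turn it back until the hole in its steel locking arm lines up with the hole in the lock pocket, and push the lock pin from the tool block through both, right down to its collar. Then slide the steel cover fully shut over the pin. Leave the drivers and the other things on the desk where they are.

Things in the scene. Friction and masses are not known exactly. Their poses are not given: they have to be found in the camera images.
- stand: Grey base of the card terminal's security stand, fixed, 104 wide (its x) x 292 long (its y, -60 to 232) mm. Origin: on the desk, on the vertical swivel axis; z up; +y points to the lock pocket. The pocket, open towards the swivel, lies between two walls (inner faces x = +-43, y = 68 to 232, tops z = 71 mm; the arm swings in by a slot in the -x wall). From y = 150 on: cable box, top z = 40.
- lock_hole (a point): Centre of the mouth of the lower lock hole, at (0, 110, 30) mm in the stand's frame; axes as the stand's. Vertical hole 12 mm wide, 22 mm deep, chamfered, in a dark steel block 50 x 50 mm with its top at z = 30, standing in the lock pocket. Hidden under the locking arm once the arm is over it.
- swivel (a joint): Turn of the terminal with its steel disc and locking arm about the vertical swivel axis, rad, counter-clockwise from above; 0 when the two holes line up (no stop or click there; it can be passed); runs from -0.25 to 1.4. Stays where it is left (friction about 0.15 N m). The pin enters when within about 0.02; its tapered nose then centres the arm.
- terminal_grip (a point): Point on the swivel axis, 64 mm above the desk, inside the card terminal; turns with it. Terminal: black block 62 wide (this y) x 130 long (this x) x 22 mm thick, tilted 20 degrees up towards +x; mid-thickness at 62 mm on the axis, top edge at 95 mm. Its upright long sides, 62 mm apart, can be gripped from above. Below it a steel disc, radius 54 mm, top at 38 mm.
- upper_hole (a point): Centre, on the top face (38 mm above the desk), of the hole in the locking arm, 110 mm from the swivel axis along the +y of terminal_grip's frame. The arm is a steel plate 36 mm wide, 6 mm thick, reaching 132 mm from the axis; hole 13 mm.
- lock_pin: Steel lock pin, about 60 g, upright in one of the tool block's holes. Origin: centre of its lower tip; z up to the head. Shank 10 mm thick, 28 long, nose tapered to 6 mm; collar 24 wide, 4 thick; round knob 18 wide, 18 tall; 50 mm in all. In the tool block its tip is 8 mm above the desk. Home in the stand, collar on the locking arm: tip 10 mm, knob top 60 mm above the desk.
- tool_block: Wooden block fixed to the desk, 170 (its x) x 50 (its y) x 36 mm high, with three 12 mm holes 55 mm apart along its x; origin in the centre of its underside. Holds the lock pin and two stubby drivers, one in each hole, in any order.
- cover (a joint): Slide of the flat steel cover along the stand's +y, m: 0 fully shut (end stop), 0.085 fully open. Friction about 1.5 N; stays where it is left. Plate 84 wide x 60 long x 4 mm, 63 to 67 mm above the desk; shut it covers y = 84 to 144 mm of the stand. It clears the pin's knob by 3 mm if the pin is fully home, and else strikes it.
- cover_tab (a point): Middle of the top of the cover's upright finger tab, 84 mm above the desk, at y = 137 mm + joint cover in the stand's frame; moves with the cover. Tab 44 mm wide (stand's x), 8 mm thick (stand's y), standing 17 mm above the cover.
- screwdriver: Stubby screwdriver standing in the tool block, fat grey handle 29 mm wide, top 90 mm above the desk. Origin at its lower tip. Leave alone.
- nut_driver: Stubby nut driver standing in the tool block, grey handle 25 mm wide, top 90 mm above the desk. Origin at its lower tip. Leave alone.
- tape_roll: Roll of grey tape lying flat, 100 mm wide, 48 mm high; origin centre of underside. Leave alone.
- marker: Marker pen lying on the desk, 137 mm long, 14 mm thick; origin at its middle on the desk. Leave alone.
- keys: Bunch of keys with a black fob, about 110 mm across, 12 mm high; origin in the ring on the desk. Leave alone.
- stapler: Black stapler, 140 x 36 x 58 mm high; origin centre of underside. Leave alone.
- calculator: Grey desk calculator, 130 x 80 x 16 mm; origin centre of underside. Leave alone.

How it is judged:
By the outcome, as a careful person would: the job done as asked, in the order asked, and still so for the second after the job is handed in, with the robot touching nothing.
It also fails if it takes over 70 s, if anything falls off the work surface, if the arm or the gripper's body presses on something with over 40 N, if the wrist force passes 120 N, or if a joint passes its speed limit or range.

## Working session

There is one attempt and no reset: what is moved stays moved. The work goes in short steps, Python scripts to look and compute and a tool call to move; the robot and the scene stay as the last step left them, time stands still between calls to the robot, and variables do not carry over. Pictures are saved under pics/ and viewed, at most 14 in all, crops included, and the job is handed in when it is done.

Besides the shell and the picture viewer there is one more tool, called after "Emit:" as name(argument=value, ...) on one line, values as JSON. jog_arm: Moves the arm, as the interface text tells. Its arguments: {"type":"object","properties":{"increments":{"type":"array"}},"required":["increments"]}

```bash
mkdir -p pics
cat > h.py <<'E'
import numpy as np, cv2
from plant import manip
from scipy.spatial.transform import Rotation as R
def snap(n,f):
    s=manip.state(); im=manip.snapshot(n); cv2.imwrite('pics/'+f,im[:,:,::-1]); return s,im
def cam(n,s=None):
    c=manip.camera_info(n); K=np.array(c['camera_matrix'])
    if 'hand_eye' in c:
        T=np.eye(4); T[:3,:3]=R.from_euler('xyz',s['orientation'],degrees=True).as_matrix(); T[:3,3]=s['ee_pos']
        T=T@np.array(c['hand_eye']); return K,T[:3,:3],T[:3,3]
    return K,np.array(c['rotation']),np.array(c['position'])
def ray(c,uv,z):
    K,Rm,p=c; d=Rm@np.linalg.solve(K,[uv[0],uv[1],1]); return p+d*(z-p[2])/d[2]
def proj(c,X):
    K,Rm,p=c; q=K@(Rm.T@(np.array(X)-p)); return q[:2]/q[2]
E
python3 - <<'E'
from h import *
s,_=snap('top','top.png'); snap('scene','scene.png')
print(s, manip.finger_overhang)
for n in('top','scene','wrist'): print(manip.camera_info(n))
E
```

```text
{'clock': 0.0, 'joint_pos': array([ 6.97281271e+01,  1.22248331e+01, -2.01071326e+00,  7.58306833e+01,
        1.48241015e-03,  9.00007750e+01]), 'joint_velocities': array([ 0.08144384,  0.0272043 ,  0.03892079, -0.02888029,  0.00951759,
        0.01237221]), 'joint_torque': array([-1.97826710e-03, -6.86159706e+01,  4.87117338e+01,  1.73692225e-02,
       -1.56183669e-04,  3.62369803e-06]), 'ee_pos': array([0.17318018, 0.46888473, 0.40419866]), 'orientation': array([-1.79933770e+02, -1.48151335e-03,  1.59727350e+02]), 'contact_force': array([0.12091781, 0.50362797, 0.77532143]), 'wrist_torque': array([ 0.02723239,  0.01676019, -0.02152599]), 'finger_force': 0.0, 'opening': 0.08534582026366296} 0.1734
{'camera_matrix': array([[419.96344841,   0.        , 284.87718163],
       [  0.        , 419.96344841, 210.13709207],
       [  0.        ,   0.        ,   1.        ]]), 'position': array([ 0.44378473, -0.05209791,  1.22608355]), 'rotation': array([-175.54250802,    0.61922129,  -88.78075594])}
{'camera_matrix': array([[381.90517071,   0.        , 272.9968317 ],
       [  0.        , 381.90517071, 211.39614912],
       [  0.        ,   0.        ,   1.        ]]), 'position': array([ 1.08295676, -0.00857886,  0.72448276]), 'rotation': array([-138.50313399,    1.15730211,   93.79570623])}
{'camera_matrix': array([[366.03389032,   0.        , 275.62457073],
       [  0.        , 366.03389032, 211.94575796],
       [  0.        ,   0.        ,   1.        ]]), 'hand_eye': array([[ 5.53227655e-04, -9.53196008e-01, -3.02352550e-01,
         7.70352266e-02],
       [ 9.99999059e-01,  1.47877994e-04,  1.36354207e-03,
        -1.62825186e-03],
       [-1.25501157e-03, -3.02353020e-01,  9.53195193e-01,
         3.19016363e-02],
       [ 0.00000000e+00,  0.00000000e+00,  0.00000000e+00,
         1.00000000e+00]])}
```

View pics/top.png

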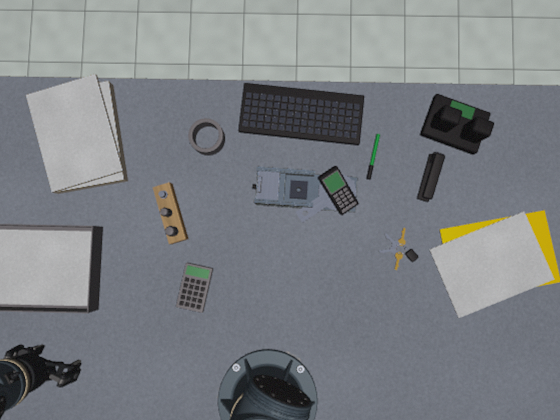

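View pics/scene.png

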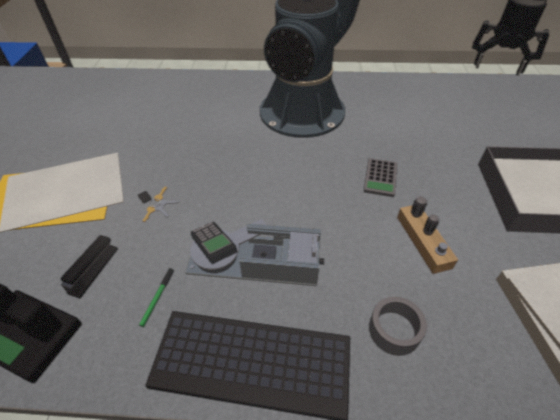

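The top view shows the stand with the terminal at about (338,190) and the pocket to its left around (300,187). The tool block is at about (170,212), with the pin in its far hole at (163,194). The camera rotation is given as Euler angles, so I'll fix the helper and enlarge this area.

```bash
sed -i "s/return K,np.array(c\['rotation'\]),/return K,R.from_euler('xyz',c['rotation'],degrees=True).as_matrix(),/" h.py
python3 - <<'E'
from h import *
a=cv2.imread('pics/top.png')
A=cv2.resize(a[155:225,240:380],None,fx=5.5,fy=5.5,interpolation=cv2.INTER_CUBIC)[:, :770]
B=cv2.resize(a[175:250,145:195],None,fx=2.8,fy=2.8,interpolation=cv2.INTER_CUBIC)
C=np.zeros((600,770,3),np.uint8); C[:A.shape[0],:A.shape[1]]=A; C[388:388+B.shape[0],:B.shape[1]]=B[:212]
cv2.imwrite('pics/c1.png',C)
c=cam('top')
print('base',proj(c,[0,0,0]))
for n,uv,z in[('pin',(163,194),.055),('d1',(166,212),.09),('d2',(171,230),.09),('term',(338,190),.064),('lock',(299,187.5),.03)]: print(n,ray(c,uv,z).round(3))
E
```

```text
base [267.81996616 399.7274222 ]
pin [0.573 0.306 0.055]
d1 [0.52  0.285 0.09 ]
d2 [0.472 0.27  0.09 ]
term [ 0.593 -0.184  0.064]
lock [ 0.603 -0.076  0.03 ]
```

View pics/c1.png

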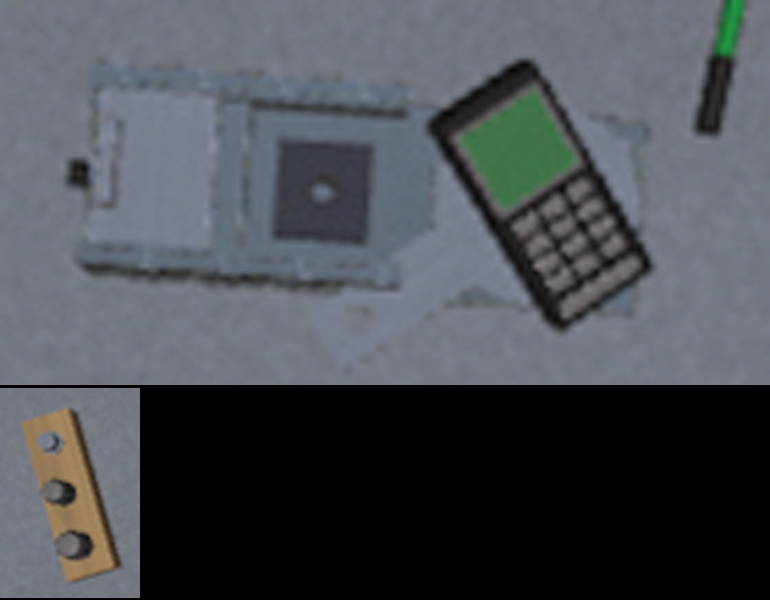

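The enlargement shows the lower lock hole at about (298.5,189.5), the cover tab at (259.6,184.6) and the locking arm lying down-left with its hole near (304.5,212). The terminal is turned about +33°. I'll move above the stand for a closer wrist view.

Emit:
jog_arm(increments=[[-1,[-0.0356,-0.0238,0],0],[-1,[-0.0356,-0.0238,0],0],[-1,[-0.0356,-0.0238,0],0],[-1,[-0.0356,-0.0238,0],0],[-1,[-0.0356,-0.0238,0],0],[-1,[-0.0356,-0.0238,0],0],[-1,[-0.0356,-0.0238,0],0],[-1,[-0.0356,-0.0238,0],0],[-1,[-0.0356,-0.0238,0],0],[-1,[-0.0356,-0.0238,0],0],[-1,[-0.0356,-0.0238,0],0],[-1,[-0.0356,-0.0238,0],0],[-1,[-0.0356,-0.0238,0],0],[-1,[-0.0356,-0.0238,0],0],[-1,[-0.0356,-0.0238,0],0],[-1,[-0.0356,-0.0238,0],0],[-1,[-0.0356,-0.0238,0],0],[-1,[0,0,0],-0.118],[-1,[0,0,0],-0.118],[-1,[0,0,0],-0.118]])

```text
clock: 2.1
ee_pos: [0.6009, -0.1206, 0.404]
orientation: [180.0, -0.1, -179.7]
contact_force: [-0.9, 0.6, -0.2]
opening: 0.0854
finger_force: 0.0
```

Run:
```python
from h import *
s,im=snap('wrist','w1.png'); print(s['clock'],s['ee_pos'],s['orientation'],s['joint_pos'],s['contact_force'])
cv2.imwrite('pics/w1b.png',cv2.resize(im[:,:,::-1],(800,600),interpolation=cv2.INTER_CUBIC))
import json; json.dump([list(s['ee_pos']),list(s['orientation'])],open('w1.json','w'))
```

```text
2.1 [ 0.60088272 -0.12062727  0.40395141] [ 1.79984456e+02 -6.99429362e-02 -1.79748851e+02] [-1.13515204e+01  2.62176269e+01  1.75548865e+01  8.14088997e+01
  1.15968028e-03 -1.16026602e+01] [-0.8976119   0.60283074 -0.2130518 ]
```

View pics/w1b.png

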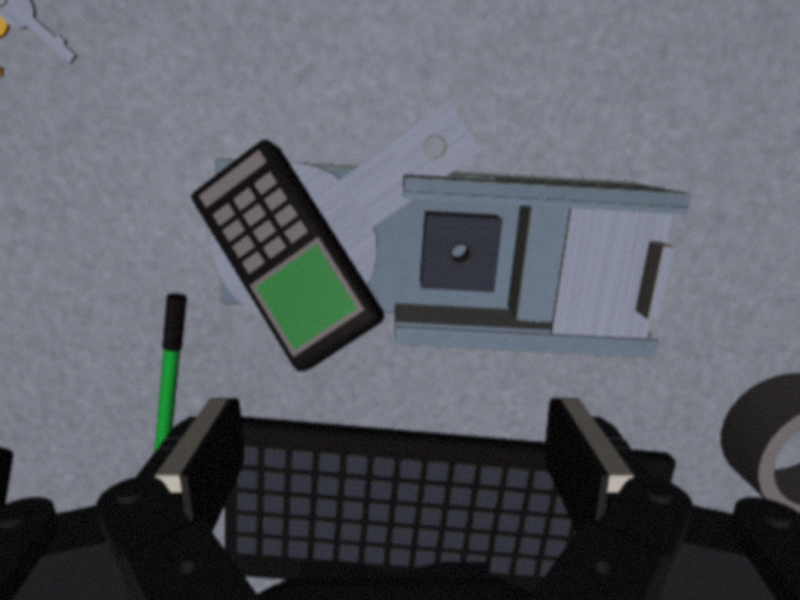

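The wrist view (800-px scale) shows the lower hole at (459,251), the upper hole at (433,147) and the tab top at about (662,281). The terminal corners are also clear. I'll fit the stand pose and swivel angle from these.

```bash
cat > fit.py <<'E'
from h import *
import json
from scipy.optimize import least_squares
e,o=json.load(open('w1.json')); s=dict(ee_pos=e,orientation=o); c=cam('wrist',s)
k=.7
S=[((0,110,30),(459,251)),((-25,85,30),(424,211)),((-25,135,30),(501,214)),((25,85,30),(421,287)),((25,135,30),(496,291))]
c20,s20=np.cos(np.radians(20)),np.sin(np.radians(20))
T=[((0,110,38),(433,147))]+[((a*c20-11*s20,b,62+a*s20+11*c20),uv) for a,b,uv in[(65,31,(383,315)),(65,-31,(302,370)),(-65,-31,(193,196)),(-65,31,(266,140))]]
def W(p,X,th=0):
    a=p[2]+th; X=np.array(X)/1000; return np.array([p[0]+np.cos(a)*X[0]-np.sin(a)*X[1],p[1]+np.sin(a)*X[0]+np.cos(a)*X[1],X[2]])
def f(p):
    r=[proj(c,W(p,X))-np.array(uv)*k for X,uv in S]+[(proj(c,W(p,X,p[3]))-np.array(uv)*k)*(1 if X[2]==38 else .5) for X,uv in T]
    return np.concatenate(r+[proj(c,W(p,(0,137+p[4]*1000,84)))-np.array((662,281))*k])
r=least_squares(f,[.6,-.18,-.05,.6,.08],loss='soft_l1')
p=r.x
if __name__=='__main__':
    print('stand',p[:2].round(4),'psi',np.degrees(p[2]),'theta',p[3],'cover',p[4]); print(f(p).round(1).reshape(-1,2).tolist())
    print('lock',W(p,(0,110,30)).round(4),'upper',W(p,(0,110,38),p[3]).round(4),'tab',W(p,(0,137+1000*p[4],84)).round(4),'term yaw',np.degrees(p[2]+p[3]))
    t=cam('top'); print('top chk', proj(t,W(p,(0,110,30))), ray(t,(298.5,189.5),.03))
E
python3 fit.py
```

```text
stand [ 0.5921 -0.1871] psi -1.9752371326945892 theta 0.6557979053268717 cover 0.08144898088283437
[[1.2, 0.8], [0.9, 1.4], [0.6, 1.4], [0.1, -0.1], [-1.1, -1.0], [0.4, -0.8], [-0.5, 1.4], [-2.4, 2.5], [-3.7, -0.2], [-1.6, -2.4], [0.0, -1.2]]
lock [ 0.5959 -0.0772  0.03  ] upper [ 0.528  -0.0977  0.038 ] tab [0.5996 0.0312 0.084 ] term yaw 35.59921505605509
top chk [299.26836843 189.86090003] [ 0.59686261 -0.07497558  0.03      ]
```

Emit:
jog_arm(increments=[[-1,[0.0045,-0.0333,0],0],[-1,[0.0045,-0.0333,0],0],[-1,[0,0,0],-0.1234],[-1,[0,0,0],-0.1234],[-1,[0,0,0],-0.1234],[-1,[0,0,0],-0.1234],[-1,[0,0,0],-0.1234],[-1,[0,0,0.045],0],[-1,[0,0,0.045],0],[-1,[0,0,0.045],0],[-1,[0,0,0.03],0],[-1,[0,0,0.02],0],[-1,[0,0,0],0]])

```text
clock: 3.45
ee_pos: [0.5905, -0.1864, 0.2167]
orientation: [179.8, -0.2, -144.8]
contact_force: [-0.0, -0.3, -0.1]
opening: 0.0857
finger_force: 0.0
```

Emit:
jog_arm(increments=[[1,[0,0,0],0],[1,[0,0,0],0],[1,[0,0,0],0],[1,[0,0,0],0],[1,[0,0,0],0],[1,[0,0,0],0],[1,[0,0,0],0],[1,[0,0,0],0]])

```text
clock: 4.25
ee_pos: [0.5917, -0.1861, 0.2214]
orientation: [180.0, 0.1, -144.6]
contact_force: [-7.8, 10.0, 6.8]
opening: 0.0609
finger_force: 68.7
```

Emit:
jog_arm(increments=[[1,[0,0,0],0.1],[1,[0,0,0],0.1],[1,[0,0,0],0.1],[1,[0,0,0],0.1],[1,[0,0,0],0.1],[1,[0,0,0],0.1],[1,[0,0,0],0.052],[1,[0,0,0],0],[1,[0,0,0],0]])

```text
clock: 5.15
ee_pos: [0.5917, -0.1861, 0.2215]
orientation: [179.9, 0.0, 178.0]
contact_force: [-8.1, 11.8, 8.2]
opening: 0.0607
finger_force: 68.8
```

Run:
```python
from fit import *
s,im=snap('wrist','w2.png'); c2=cam('wrist',s); print(s['clock'],s['ee_pos'],s['orientation'],s['contact_force'],s['wrist_torque'])
print('lower',proj(c2,W(p,(0,110,30))),'upper@0',proj(c2,W(p,(0,110,38))),'per .02rad',proj(c2,W(p,(0,110,38),.02)))
cv2.imwrite('pics/w2b.png',cv2.resize(im[:,:,::-1],(800,600),interpolation=cv2.INTER_CUBIC))
```

```text
5.15 [ 0.59169709 -0.18609296  0.22145227] [1.79937329e+02 4.08854197e-02 1.78000777e+02] [-8.05074037 11.75059711  8.17850333] [ 1.09164807  1.39300249 -0.08697466]
lower [504.90757903 265.80806679] upper@0 [515.33322286 273.5284126 ] per .02rad [516.24057569 269.19543506]
```

View pics/w2b.png

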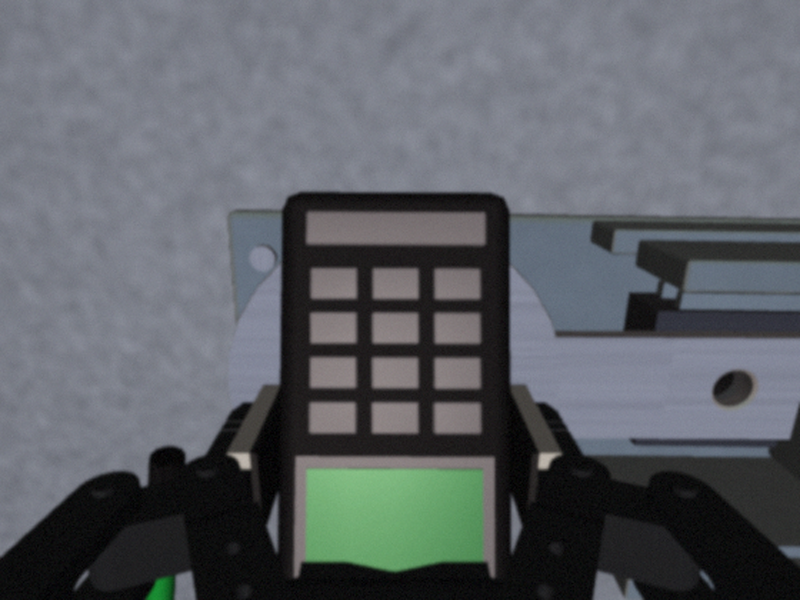

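The terminal is now square to the tool and the locking arm is in the pocket, with its hole at (513,271.6) against a predicted (515,273.5). I'll zoom in on the hole.

Run:
```python
from fit import *
a=cv2.imread('pics/w2.png')
cv2.imwrite('pics/c2.png',cv2.resize(a[250:295,485:545],None,fx=12,fy=12,interpolation=cv2.INTER_CUBIC))
s=manip.state();c2=cam('wrist',s)
# edges: stand base edge & arm edge, sub-pixel by max vertical gradient
g=cv2.GaussianBlur(cv2.cvtColor(a,cv2.COLOR_BGR2GRAY),(3,3),0).astype(float)
def edge(u0,u1,v0,v1,z,sgn):
    P=[]
    for u in range(u0,u1):
        d=sgn*np.gradient(g[v0:v1,u]); i=int(np.argmax(d)); i=min(max(i,1),len(d)-2)
        q=d[i-1]-2*d[i]+d[i+1]; P.append(ray(c2,(u,v0+i+(.5*(d[i-1]-d[i+1])/q if q else 0)),z)[:2])
    P=np.array(P); l=cv2.fitLine(P.astype(np.float32),cv2.DIST_HUBER,0,.001,.001).ravel(); return np.degrees(np.arctan(-l[0]/l[1]))
print('arm near edge',edge(460,540,225,242,.038,1),'far edge',edge(455,540,298,314,.038,-1),'base edge',edge(370,540,140,160,.01,-1),edge(370,540,140,160,.01,1), 'psi',np.degrees(p[2]))
```

```text
arm near edge -2.3312845 far edge -2.2811985 base edge -2.8571336 -5.8322344 psi -1.975815341807444
```

View pics/c2.png

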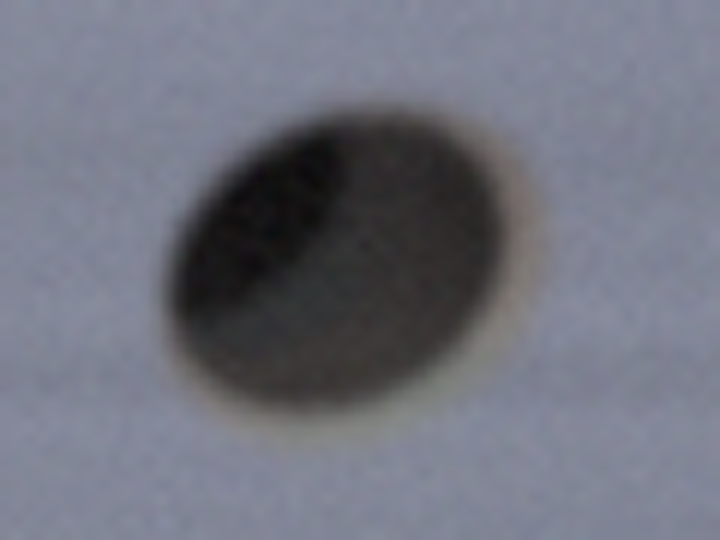

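The lower hole's dark bore sits in about the expected parallax direction, so the swivel angle is 0 within about 0.01 rad. I'll release, rise and check from above the hole.

Emit:
jog_arm(increments=[[-1,[0,0,0],0],[-1,[0,0,0],0],[-1,[0,0,0],0],[-1,[0,0,0],0],[-1,[0,0,-0.02],0],[-1,[0,0,-0.045],0],[-1,[0,0,-0.045],0],[-1,[0.0,0.036,-0.02],0],[-1,[0,0.036,0],0],[-1,[0,0.036,0],0],[-1,[0,0,0],0]])

```text
clock: 6.3
ee_pos: [0.5956, -0.0755, 0.3502]
orientation: [180.0, 0.0, 178.2]
contact_force: [0.3, -1.4, -0.3]
opening: 0.0851
finger_force: 0.0
```

Run:
```python
from fit import *
s,im=snap('wrist','w3.png'); c2=cam('wrist',s); print(s['clock'],s['ee_pos'],s['orientation'],s['contact_force'])
print('lower',proj(c2,W(p,(0,110,30))),'upper@0',proj(c2,W(p,(0,110,38))),'.02rad',proj(c2,W(p,(0,110,38),.02)),'tab',proj(c2,W(p,(0,222,84))))
a=im[:,:,::-1]; C=np.zeros((600,800,3),np.uint8)
C[:300,:400]=cv2.resize(a,(400,300),interpolation=cv2.INTER_AREA)
u,v=proj(c2,W(p,(0,110,38))).astype(int); C[:,400:]=cv2.resize(a[v-24:v+24,u-16:u+16],(400,600),interpolation=cv2.INTER_CUBIC); print(u-16,v-24)
cv2.imwrite('pics/w3b.png',C)
```

```text
6.3 [ 0.5956371  -0.07545078  0.35019563] [1.79955671e+02 3.60524682e-02 1.78190404e+02] [ 0.29828034 -1.36529135 -0.28458513]
lower [274.7392218 195.7245698] upper@0 [274.73470096 198.35484897] .02rad [274.71447884 195.67766561] tab [440.57936838 217.07852319]
258 174
```

View pics/w3b.png

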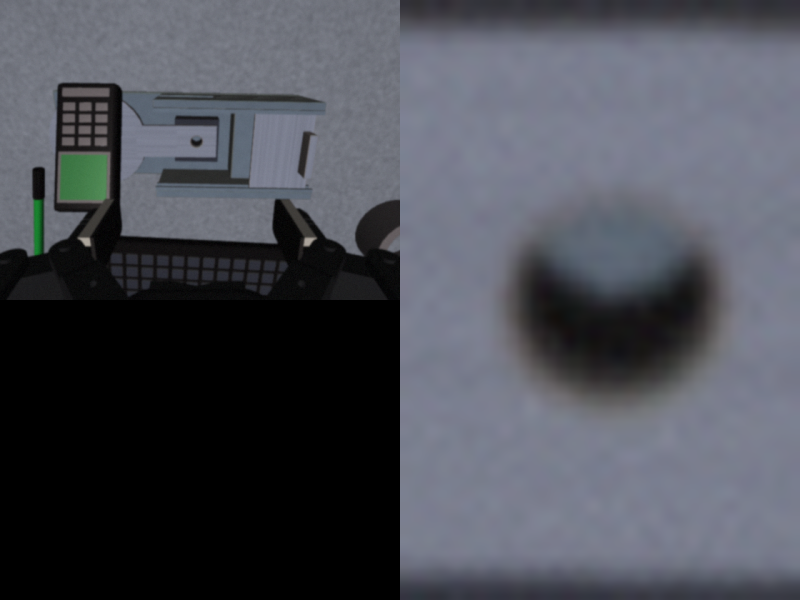

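The hole is at (275,198.1) in this view against a predicted (274.7,198.4), so the swivel is aligned. Next is the pin.

Emit:
jog_arm(increments=[[-1,[0.0035,0.0381,0],0],[-1,[0.0035,0.0381,0],0],[-1,[0.0035,0.0381,0],0],[-1,[0.0035,0.0381,0],0],[-1,[0.0035,0.0381,0],0],[-1,[0.0035,0.0381,0],0],[-1,[0.0035,0.0381,0],0],[-1,[0.0035,0.0381,0],0],[-1,[0.0035,0.0381,0],0],[-1,[0.0035,0.0381,0],0],[-1,[0,0,0],-0.1247],[-1,[0,0,0],-0.1247],[-1,[0,0,0],-0.1247],[-1,[0,0,0],0]])

```text
clock: 7.75
ee_pos: [0.5743, 0.3024, 0.3496]
orientation: [-180.0, -0.0, -160.5]
contact_force: [0.6, 0.7, -0.4]
opening: 0.0854
finger_force: 0.0
```

Run:
```python
from fit import *
s,im=snap('wrist','w4.png'); c2=cam('wrist',s); print(s['clock'],s['ee_pos'],s['orientation'])
print('pred pin',proj(c2,[.573,.306,.058]))
cv2.imwrite('pics/w4b.png',cv2.resize(im[:300,120:440,::-1],(640,600),interpolation=cv2.INTER_CUBIC))
import json; json.dump([list(s['ee_pos']),list(s['orientation'])],open('w4.json','w'))
```

```text
7.75 [0.57431778 0.30240661 0.34955901] [-1.79986549e+02 -9.10202854e-03 -1.60480447e+02]
pred pin [282.46323815 206.23824848]
```

View pics/w4b.png

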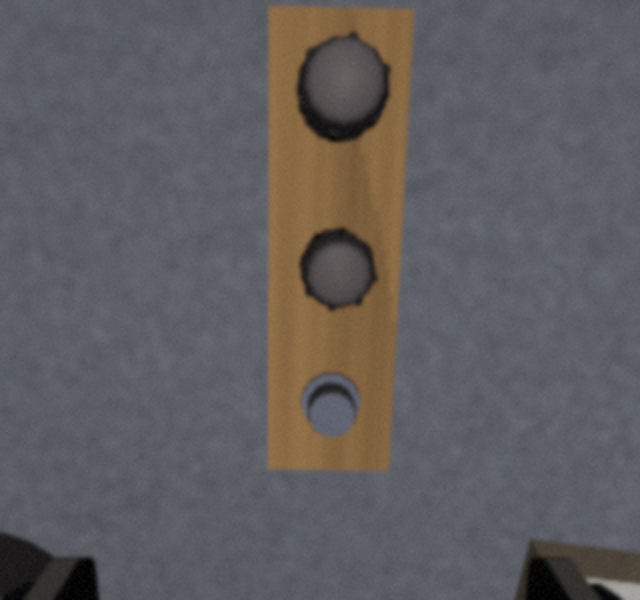

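The view shows the pin's knob top at (332,413), which is (286,206.5) at full frame. The block is aligned with the tool.

Run:
```python
from fit import *
s=manip.state(); c2=cam('wrist',s)
P=ray(c2,(286,206.5),.058); Rm=R.from_euler('xyz',s['orientation'],degrees=True).as_matrix()
print(P, 'tool delta',Rm.T@(P-s['ee_pos']), s['ee_pos'])
```

```text
[0.57236055 0.30858632 0.058     ] tool delta [-2.25242970e-04  6.51919010e-03  2.91620029e-01] [0.57429688 0.30241065 0.34962116]
```

Emit:
jog_arm(increments=[[0,[0,0.0065,0],0],[0,[0,0,0.04],0],[0,[0,0,0.04],0],[0,[0,0,0.03],0],[0,[0,0,0.023],0],[0,[0,0,0],0],[1,[0,0,0],0],[1,[0,0,0],0],[1,[0,0,0],0],[1,[0,0,0],0],[1,[0,0,0],0]])

```text
clock: 8.9
ee_pos: [0.5722, 0.3096, 0.2186]
orientation: [180.0, 0.2, -160.6]
contact_force: [-1.3, -0.0, 7.2]
opening: 0.0152
finger_force: 58.6
```

Emit:
jog_arm(increments=[[1,[0,0,-0.01],0],[1,[0,0,-0.03],0],[1,[0,0,-0.04],0],[1,[0,0,-0.04],0],[1,[0,0,0],0]])

```text
clock: 9.4
ee_pos: [0.5725, 0.3097, 0.3439]
orientation: [179.9, 0.5, -160.6]
contact_force: [0.9, 0.0, -0.1]
opening: 0.015
finger_force: 58.7
```

Run:
```python
from fit import *
s,im=snap('wrist','w5.png'); s2,im2=snap('scene','s5.png'); print(s['ee_pos'],s['orientation'],s['contact_force'],s['opening'])
cs=cam('scene'); u,v=proj(cs,[s['ee_pos'][0],s['ee_pos'][1],s['ee_pos'][2]-.16]).astype(int); print(u,v)
C=np.zeros((600,800,3),np.uint8); C[:300,:400]=cv2.resize(im[:,:,::-1],(400,300),interpolation=cv2.INTER_AREA)
C[:,400:]=cv2.resize(im2[v-60:v+60,u-40:u+40,::-1],(400,600),interpolation=cv2.INTER_CUBIC)
C[300:,:400]=cv2.resize(im[200:380,155:395,::-1],(400,300))
cv2.imwrite('pics/w5b.png',C)
```

```text
[0.57254265 0.30973613 0.34385663] [ 179.91469328    0.53468403 -160.57484677] [ 0.88765996  0.03155479 -0.08813593] 0.014982760582900342
464 204
```

View pics/w5b.png

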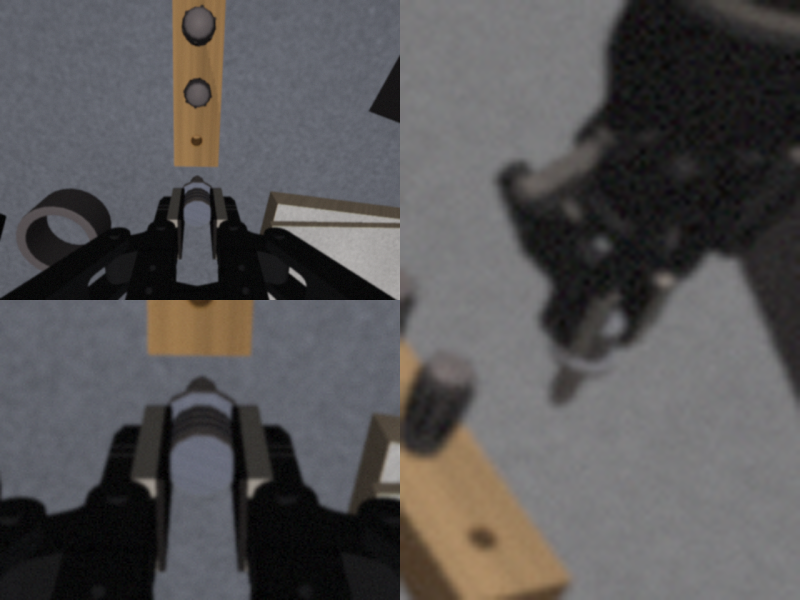

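The pin is held upright and its hole in the block is empty. I'll carry it over the lock hole.

Emit:
jog_arm(increments=[[1,[0,0,0],0.1243],[1,[0,0,0],0.1243],[1,[0,0,0],0.1243],[1,[-0.0037,-0.0385,0],0],[1,[-0.0037,-0.0385,0],0],[1,[-0.0037,-0.0385,0],0],[1,[-0.0037,-0.0385,0],0],[1,[-0.0037,-0.0385,0],0],[1,[-0.0037,-0.0385,0],0],[1,[-0.0037,-0.0385,0],0],[1,[-0.0037,-0.0385,0],0],[1,[-0.0037,-0.0385,0],0],[1,[-0.0037,-0.0385,0],0],[1,[0,0,0],0],[1,[0,0,0],0],[1,[0,0,0],0]])

```text
clock: 11.1
ee_pos: [0.5955, -0.076, 0.3363]
orientation: [180.0, -0.1, 178.1]
contact_force: [-0.0, 1.1, -0.7]
opening: 0.0154
finger_force: 58.8
```

Emit:
jog_arm(increments=[[1,[-0.0004,-0.0007,0.03],0],[1,[0,0,0.03],0],[1,[0,0,0.02],0],[1,[0,0,0.005],0],[1,[0,0,0.005],0],[1,[0,0,0.005],0],[1,[0,0,0],0],[1,[0,0,0],0]])

```text
clock: 11.9
ee_pos: [0.5962, -0.0774, 0.2423]
orientation: [180.0, 0.0, 178.1]
contact_force: [-0.6, 1.2, -1.7]
opening: 0.0149
finger_force: 58.8
```

Emit:
jog_arm(increments=[[1,[0,0,0.004],0],[1,[0,0,0.004],0],[1,[0,0,0.004],0],[1,[0,0,0.004],0],[1,[0,0,0.003],0],[1,[0,0,0],0],[1,[0,0,0],0]])

```text
clock: 12.6
ee_pos: [0.596, -0.0774, 0.2224]
orientation: [180.0, -0.0, 178.1]
contact_force: [1.6, 5.6, -4.4]
opening: 0.0148
finger_force: 58.6
```

Emit:
jog_arm(increments=[[1,[0,0,0.002],0],[1,[0,0,0.002],0],[1,[0,0,0.002],0],[1,[0,0,0],0],[1,[0,0,0],0]])

```text
clock: 13.1
ee_pos: [0.5967, -0.0774, 0.2202]
orientation: [180.0, 0.2, 178.1]
contact_force: [-12.9, 8.3, 45.9]
opening: 0.0152
finger_force: 63.7
```

Emit:
jog_arm(increments=[[1,[0,0,-0.003],0],[1,[0,0,0],0],[0,[0,0,0],0],[0,[0,0,0],0],[0,[0,0,0],0],[0,[0,0,0],0],[0,[0,0,-0.02],0],[0,[0,0,-0.04],0],[0,[0,0,-0.04],0],[0,[0,0,-0.03],0],[0,[0,0,0],0]])

```text
clock: 14.2
ee_pos: [0.5969, -0.0777, 0.3541]
orientation: [-180.0, 0.4, 178.1]
contact_force: [-0.7, 0.2, -0.7]
opening: 0.0427
finger_force: 0.0
```

Run:
```python
from fit import *
s,im=snap('wrist','w6.png'); c2=cam('wrist',s); print(s['ee_pos'],s['orientation'],s['contact_force'],s['opening'])
print('knob pred',proj(c2,W(p,(0,110,60))),'tab pred .085',proj(c2,W(p,(0,222,84))))
for d in(8,-8): print(proj(c2,W(p,(d,110,60))),proj(c2,W(p,(0,110+d,60))))
C=np.zeros((600,800,3),np.uint8); C[:420,:400]=im[80:500,80:480,::-1][:420] if 0 else cv2.resize(im[:,:,::-1],(400,420))
C[:,400:]=cv2.resize(im[150:270,235:315,::-1],(400,600),interpolation=cv2.INTER_CUBIC)
cv2.imwrite('pics/w6b.png',C)
```

```text
[ 0.59692814 -0.07768474  0.35407269] [-179.95355512    0.36652171  178.07046563] [-0.72202337  0.1630547  -0.6855208 ] 0.0427049273586534
knob pred [278.29244819 200.91935142] tab pred .085 [442.71852959 210.97795593]
[278.25392946 211.14878839] [289.03966203 200.93263141]
[278.33167181 190.50271524] [267.54480528 200.90607089]
```

View pics/w6b.png

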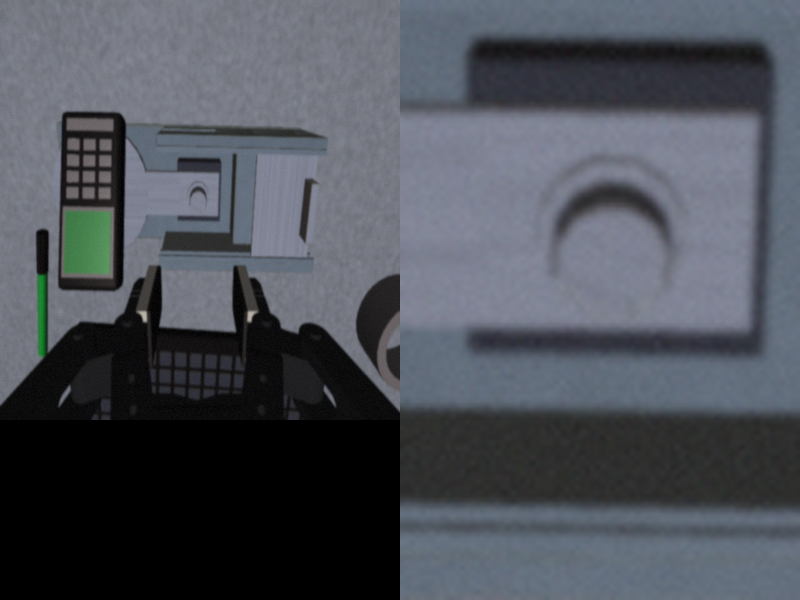

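The knob at (277,202) sits on its predicted place with the collar flat on the arm, so the pin is home. Next I'll bring the closed fingers down behind the cover tab.

Emit:
jog_arm(increments=[[1,[0.0,0.0359,0],0],[1,[0.0005,0.0359,0],0],[1,[0.0004,0.0359,0],0],[1,[0,0.0359,0],0],[1,[0,0,0],0],[1,[0,0,0],0],[1,[0,0,0.03],0],[1,[0,0,0.03],0],[1,[0,0,0.02],0],[1,[0,0,0],0],[1,[0,0,0],0]])

```text
clock: 15.35
ee_pos: [0.6, 0.0652, 0.2699]
orientation: [-180.0, -0.0, 178.0]
contact_force: [-0.4, 0.6, -0.8]
opening: 0.0002
finger_force: 0.0
```

Emit:
jog_arm(increments=[[1,[0,0,0.012],0],[1,[0,0,0.0115],0],[1,[0,0,0],0],[1,[0,-0.01,0],0],[1,[0,-0.01,0],0],[1,[0,-0.01,0],0],[1,[0,-0.01,0],0],[1,[0,0,0],0]])

```text
clock: 16.15
ee_pos: [0.5987, 0.0245, 0.2465]
orientation: [-180.0, 0.0, 178.0]
contact_force: [-0.4, 0.8, 0.5]
opening: -0.0
finger_force: 0.0
```

Emit:
jog_arm(increments=[[1,[0,-0.01,0],0],[1,[0,-0.01,0],0],[1,[0,-0.01,0],0],[1,[0,-0.01,0],0],[1,[0,-0.004,0],0],[1,[0,0,0],0]])

```text
clock: 16.75
ee_pos: [0.5972, -0.0187, 0.2462]
orientation: [-180.0, 0.0, 178.0]
contact_force: [0.7, 0.9, -0.9]
opening: 0.0
finger_force: 0.0
```

Run:
```python
from fit import *
s,im=snap('scene','s7.png'); snap('top','t7.png'); c=cam('scene'); print(s['ee_pos'],s['contact_force'])
for y in(84,144,222,137): print(y,proj(c,W(p,(0,y,67))))
C=np.zeros((600,800,3),np.uint8)
C[:540,:800]=cv2.resize(im[195:303,175:335,::-1],(800,540),interpolation=cv2.INTER_CUBIC)
cv2.imwrite('pics/s7b.png',C)
```

```text
[ 0.5972169  -0.01868562  0.246202  ] [ 0.73862834  0.86807026 -0.88412872]
84 [250.2671593  242.61416929]
144 [278.09384995 244.54489565]
222 [314.7727274 247.0898219]
137 [274.83017319 244.31844879]
```

View pics/s7b.png

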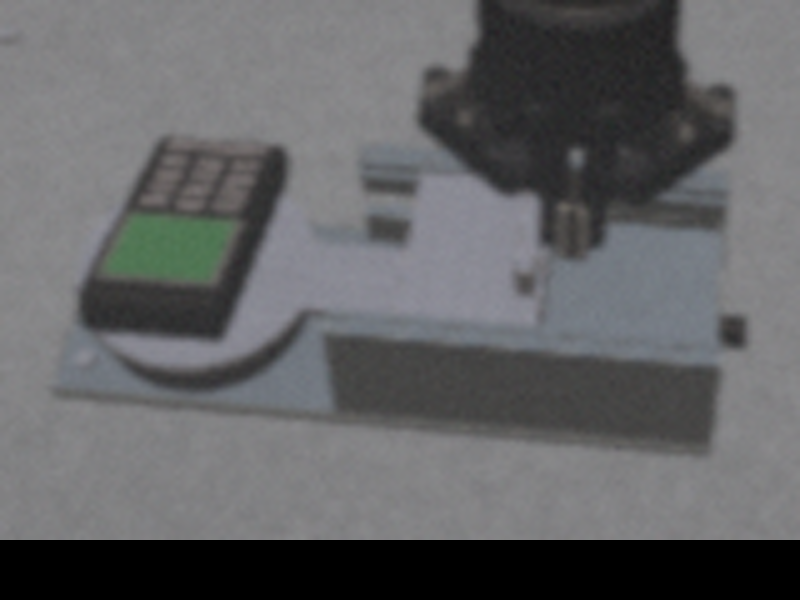

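The cover has slid over the pin, and its rear edge at about pixel 284 leaves roughly 13 mm to go (shut is about 278).

Emit:
jog_arm(increments=[[1,[0,-0.004,0],0],[1,[0,-0.003,0],0],[1,[0,-0.002,0],0],[1,[0,-0.002,0],0],[1,[0,0,0],0]])

```text
clock: 17.35
ee_pos: [0.5968, -0.0291, 0.2462]
orientation: [-180.0, 0.0, 178.1]
contact_force: [-1.4, 0.2, -0.2]
opening: -0.0001
finger_force: 0.2
```

Emit:
jog_arm(increments=[[1,[0,-0.002,0],0],[1,[0,-0.001,0],0],[1,[0,0,0],0],[1,[0,0,0],0]])

```text
clock: 17.75
ee_pos: [0.5967, -0.0318, 0.2462]
orientation: [180.0, -0.0, 178.1]
contact_force: [-0.1, 3.5, 0.1]
opening: -0.0
finger_force: 1.7
```

Emit:
jog_arm(increments=[[1,[0,-0.002,0],0],[1,[0,-0.001,0],0],[1,[0,0,0],0],[1,[0,0,0],0]])

```text
clock: 18.15
ee_pos: [0.5966, -0.0333, 0.2462]
orientation: [179.8, -0.0, 178.2]
contact_force: [-0.1, 20.1, 0.4]
opening: -0.0001
finger_force: 9.4
```

End stop reached (20 N). I'll back off, rise and check.

Emit:
jog_arm(increments=[[1,[0,0.01,0],0],[1,[0,0.015,0],0],[1,[0,0,-0.03],0],[1,[0,0,-0.04],0],[1,[0,0.02,-0.04],0],[1,[0,0,0],0],[1,[0,0,0],0]])

```text
clock: 18.85
ee_pos: [0.5984, 0.011, 0.357]
orientation: [-180.0, 0.1, 178.1]
contact_force: [0.1, -0.1, -0.0]
opening: 0.0
finger_force: 0.0
```

Run:
```python
from fit import *
s,im=snap('wrist','w8.png'); c=cam('wrist',s); print(s['clock'],s['ee_pos'],s['contact_force'])
cv2.imwrite('pics/w8b.png',im[:,:,::-1])
for X in[(0,84,67),(0,144,67),(0,137,84)]: print(X,proj(c,W(p,X)))
```

```text
18.85 [0.59839585 0.01095638 0.35703864] [ 0.11990765 -0.09430446 -0.03762861]
(0, 84, 67) [122.38702584 205.8753678 ]
(0, 144, 67) [203.94438732 206.04162168]
(0, 137, 84) [189.25588161 213.12887226]
```

View pics/w8b.png

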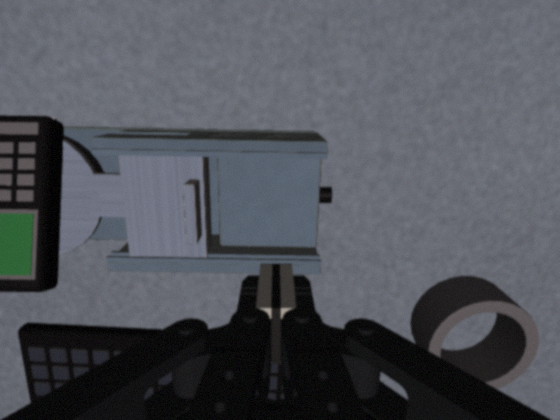

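The cover's edges at about columns 122 and 206 match the shut prediction (122 and 204), and the robot is clear of everything.

```bash
python3 -c "
from plant import manip
print(manip.close_job())"
```

```text
the job is handed in; nothing more can be done
None
```

The job is handed in at about 19 s: terminal turned back with the holes aligned, lock pin pushed down to its collar, cover slid to its end stop; the drivers and other things on the desk were left alone.

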